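Clamp a lacquer box in the ratchet gluing press

ROBOT

A 7-joint arm with a two-finger parallel gripper is mounted at the origin on the work surface. World frame = base frame: x ahead of the robot, y to its left, z up, the work surface at z = 0. Lengths are in m, angles in rad, forces in N, time in s.
With the tool pointing down it reaches from about 0.4 to 0.85 m from the base axis. Payload 10.4 kg.
Tool frame: the origin (TCP) lies at the very end of the fingers, on their centre line; the grasp point (between the pads) lies r.tcp_to_grasp behind it (r.tcp_to_grasp is the distance from the TCP to the grasp point, in m); z points along the fingers, y is the line along which they close (so a half turn about z gives the same grasp; the last joint's range is limited). The gripper opens to 87 mm and grips with 3 to 60 N. Pads are 19 mm wide; open, the fingers measure 117 mm over their backs; the gripper's body (75 mm by 190 mm) begins 51 mm behind the grasp point.
Start: joints at [-1.224, 0.332, -0.065, 1.46, 0.022, 1.35, -0.088], TCP at [0.226, 0.583, 0.223] pointing down, gripper open.
Joint ranges: [-2.6, 2.6], [-0.5, 2.12], [-1.47, 1.34], [0.16, 2.42], [-1.27, 4.41], [0.06, 2.06], [-2.6, 2.6]. Speed limits (rad/s): [2.22, 2.22, 2.79, 2.79, 3.14, 3.14, 3.14].

INTERFACE

Orientations are given as a unit quaternion [x, y, z, w].
In Python, from bench import monitor, cams, ticket, r gives the robot as it stands.
- The arm moves only by the shell command python3 -m crank 'ROWS' [OPENING] [FORCE]. ROWS is a JSON object whose one key "steps" holds a list of rows, each a list of 2 entries, a list of its own where there are three numbers: the shift along the world's x, y, z in units of 25 mm (1.0 is 25 mm), then the turn, a rotation vector about the world's x, y, z in units of 5 degrees (1.0 is 5 degrees). In form: {"steps": [[[x, y, z], [ax, ay, az]], ...]}. A call has 1 to 10 rows; each row shifts and turns the commanded pose from where the row before left it; what a row does not reach is not made up. A row lasts 1/12 s, in which the tool goes at most 41.7 mm and 7.16 degrees, less where a joint would pass 70% of its speed; a pose out of reach is approached as far as the arm can. A call is refused whole if a number of a shift passes 1 or a number of a turn 1, either way. A call with a gripper value outside its range is refused whole. OPENING is the finger opening in mm, from 0 to 87, set as the call begins (- or left out, the last holds). The fingers move at their own pace and stop on an object; FORCE is the grip in N (left out, the last holds). Time passes only in rows, so rows that do not move let the fingers close. It gives the time, the measured TCP pose, the force, the opening and the grip force at its end, in the units of the state.
- monitor.read_state(): the state, without advancing time (a new reading comes with each control period).
- cams.camera(name): name is "side" or "top"; returns a dict with "pixels" (384x512x3 uint8, blue, green, red), "z_map" (384x512 float32, m along the optical axis (not along the pixel's ray), 0 where there is no reading), "vfov" (degrees; the focal length in pixels is half the picture's height over the tangent of half this angle, whatever the lens; pixels are square), "cx", "cy" (the principal point, pixels), "T" (4x4, takes a point from camera to world coordinates). Camera axes: x right, y up, looking along -z (the intrinsics and any distortion apply to the point x, -y, -z); pixel columns grow to the right and rows downward; lengths in m; the calibration is good to about 2 mm. A picture is of the moment at which its call begins.
- ticket.close_job(): hands the job in; it is judged then, once.
The state is a dict: "time": time; "joint_positions": joint angles; "joint_vel": joint speeds; "joint_torque": joint torques, N m; "ee_pos": TCP position; "eef_rot": TCP orientation; "ft_force": force on the tool from outside, world axes, zero at the start; "torque": the same for the moment, N m; "width": finger opening in m; "grip_force": force on a finger pad.
Only numpy, scipy, OpenCV 4.12 (cv2) and the standard library are available. Lean on these libraries where they do the work, as an engineer would, in place of code of your own. Each camera call takes 0.05 s, during which the arm holds its last target. There are 200 camera calls.

TASK

Stand the freshly glued red lacquer box upright in the gluing press, centred and square close to the fixed stop, let go of it, and then swing the ratchet lever back and forth to drive the sprung pad against it until a tightening push on the handle takes about 8 N, so that the box stays firmly clamped when you let go. Never squeeze the box hard enough to crush it (a tightening push of 11 N on the handle is too much), and leave everything else where it is.

Things in the scene. Friction and masses are not known exactly. Their poses are not given: they have to be found in the camera images.
- red_box: PIECE TO CLAMP: red lacquered wooden box, gold band and gold disc on its top, solid, 50 x 50 x 60 mm high, 0.1 to 0.2 kg. Origin at the centre of its underside, z up; the sides are along its x and y
- black_box: a similar black box with a red band, same size, origin at the centre of its underside; not to be used, leave it standing
- press: green gluing press, fixed to the bench; origin at bench height. Base plate 20 mm high, press x -60 to 60 mm, press y -235 to +125 mm. A sprung pad (44 mm wide, orange face) on a steel carriage moves along press +y to the stop; its face starts anywhere from press y = -6 to +28 mm. Apart from the lever's handle nothing of it is higher than 115 mm
- stop: upright green stop plate of the press, 56 mm wide, 62 mm high above the base plate; origin at the foot of its flat face, which looks to press -y. The box is squeezed between pad and stop. The pad's springs give 4 N/mm, so 24 N more squeeze per 6 mm notch; above 70 N the box is crushed
- seat (a point): where the underside centre of the box belongs (within 8 mm sideways, and up to 10 mm farther from the stop): on the base plate's top, 20 mm above the bench, on its centre line, 26 mm from the stop's face, so that the box is 1 mm short of touching it. Axes as the press
- pivot (a point): vertical axis of lever and ratchet wheel, 85 mm above the bench. The wheel has 16 teeth (0.39 rad a notch) and moves the pad 6 mm per notch. On the return stroke the lever's pawl clicks over the teeth while a second pawl holds the wheel; swing back at least 0.4 rad to catch a new tooth. When the push is released the wheel slips back by up to one notch
- handle: upright round black handle on the lever, 22 mm across, from 84 mm (origin, centre of its lower end) to 150 mm above the bench, 110 mm from the pivot. Tightening push on it, level and along its arc: up to 2 N running free, about 3.3 N more per notch once the pad presses; 8 N: box held well (26 to 50 N); 11 N: crushed
- lever (a joint): lever angle q, rad, growing counter-clockwise seen from above, between hard stops at 0 (handle nearest the stop plate) and 1.5. The handle lies at pivot + 110 mm x (-cos(q-0.75), -sin(q-0.75)) in press x, y. q growing is the tightening stroke, q shrinking the free return stroke; the lever stays where it is left
- gold_pot: gold gourd-shaped pot, 72 mm across, 60 mm high, origin at its underside; leave alone
- red_pot: red gourd-shaped pot, same size, origin at its underside; leave alone
- lacquer_bottle: yellow bottle, 56 mm across, 130 mm high, origin at its underside; leave alone
- paint_jar: amber jar with green cap, 60 mm across, 60 mm high, origin at its underside; leave alone
- water_cup: blue cup, 70 mm across, 80 mm high, origin at its underside; leave alone
- brush: flat brush lying on the bench, leave alone

How it is judged:
By the outcome, as a careful person would: the job done as asked, in the order asked, and still so for the second after the job is handed in, with the robot touching nothing.
It also fails if it takes over 72 s, if anything falls off the work surface, if the arm or the gripper's body presses on something with over 40 N, if the wrist force passes 120 N, or if a joint passes its speed limit or range.

## Working session

There is one attempt and no reset: what is moved stays moved. The work goes in short steps, Python scripts to look and compute and a shell command to move; the robot and the scene stay as the last step left them, time stands still between calls to the robot, and variables do not carry over. Pictures are saved under pics/ and viewed, at most 10 in all, crops included, and the job is handed in when it is done.

```bash
ls; mkdir -p pics; python3 - <<'E'
from bench import monitor,cams,ticket,r
import cv2,numpy as np
print(r.tcp_to_grasp, monitor.read_state())
for n in("top","side"):
    c=cams.camera(n); cv2.imwrite(f"pics/{n}0.png",c["pixels"]); np.savez(f"{n}0.npz",**c)
    print(n,{k:v for k,v in c.items() if k not in("pixels","z_map")})
    z=c["z_map"];print(z.min(),z.max(),(z>0).mean())
E
```

```text
pics
0.0187 {'time': 0.0, 'joint_positions': array([-1.22361358,  0.33288129, -0.0647181 ,  1.4609336 ,  0.02157567,
        1.34989815, -0.0885285 ]), 'joint_vel': array([-1.42548500e-04, -6.36385634e-04,  3.80411980e-04, -6.88112213e-04,
       -1.23380173e-03, -1.23409799e-03,  2.66188635e-05]), 'joint_torque': array([-1.82952550e-05, -6.23256326e+01,  2.47630145e-02, -3.89903712e+01,
       -6.13359734e-02,  3.99120210e-02,  1.52843377e-04]), 'ee_pos': array([0.22573114, 0.58239887, 0.22175178]), 'eef_rot': array([ 1.83837702e-01,  9.82956352e-01, -7.03976727e-04, -1.13261066e-04]), 'ft_force': array([-0.78291654,  0.0640785 ,  0.49956309]), 'torque': array([ 0.01430314, -0.01604083, -0.03228232]), 'grip_force': 0.0, 'width': 0.08682082536709919}
top {'vfov': 46.50697428695967, 'cx': 258.1867707563258, 'cy': 192.80430753974412, 'T': array([[ 0.01821602,  0.98520007, -0.17043769,  0.23510747],
       [-0.9998328 ,  0.0176776 , -0.00467618, -0.00479344],
       [-0.00159405,  0.17049437,  0.98535736,  1.49758387],
       [ 0.        ,  0.        ,  0.        ,  1.        ]])}
0.0 2.4694843 0.9960225423177084
side {'vfov': 50.4505934193192, 'cx': 258.4295501108404, 'cy': 191.2143245511688, 'T': array([[ 0.79759701,  0.3101321 , -0.51735586, -0.06217033],
       [-0.60318863,  0.40784802, -0.6854367 , -0.75231692],
       [-0.00157337,  0.85876544,  0.51236652,  0.64971874],
       [ 0.        ,  0.        ,  0.        ,  1.        ]])}
0.0 3.4375532 0.9959920247395834
```

View pics/top0.png

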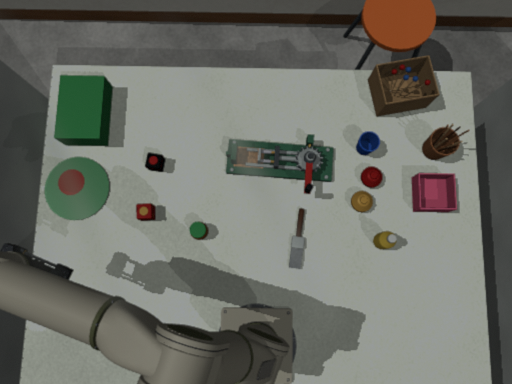

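View pics/side0.png

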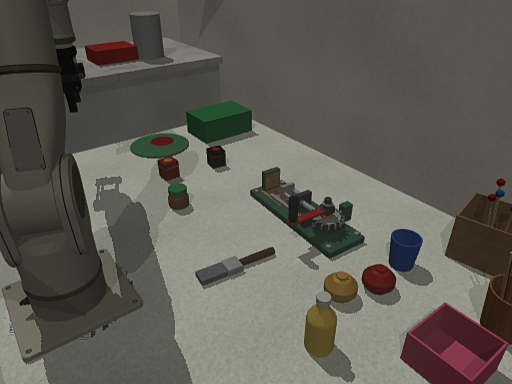

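The top view shows the red box at about (145,212), the black box at (155,162), and the press from (228,140) to (333,182). The stop is at the press's left end, the pivot at about (311,157) and the handle at about (308,188). The side view agrees, with the red box at (168,168) and the stop at (271,180). Next I'll turn both depth maps into world points.

```bash
cat > h.py <<'E'
import numpy as np,cv2
def load(n,i=0): return dict(np.load(f"{n}{i}.npz"))
def cloud(c):
    z=c["z_map"];h,w=z.shape;f=h/2/np.tan(np.radians(float(c["vfov"]))/2)
    v,u=np.mgrid[:h,:w]
    p=np.stack([(u-c["cx"])/f*z,-(v-c["cy"])/f*z,-z],-1)
    return p@c["T"][:3,:3].T+c["T"][:3,3]
def proj(c,P):
    h=384;f=h/2/np.tan(np.radians(float(c["vfov"]))/2)
    q=(np.atleast_2d(P)-c["T"][:3,3])@c["T"][:3,:3]
    return np.stack([c["cx"]+f*q[:,0]/-q[:,2],c["cy"]+f*q[:,1]/q[:,2]],-1)
def rect(p): # min area rect in mm
    (a,b),(w,h),t=cv2.minAreaRect((p[:,:2]*1000).astype(np.float32)); return np.round([a,b,w,h,t],1)
E
python3 - <<'E'
from h import *
for n,boxes in (("top",dict(red=(125,195,165,230),black=(140,148,172,178),press=(218,130,342,200))),("side",dict(red=(155,150,185,185),black=(203,140,230,172),press=(240,160,370,256)))):
    c=load(n);P=cloud(c);hsv=cv2.cvtColor(c["pixels"],cv2.COLOR_BGR2HSV)
    print(n,"bench z",np.median(P[255:262,200:270,2]) if n=="top" else np.median(P[290:310,180:250,2]))
    for k,(u0,v0,u1,v1) in boxes.items():
        p=P[v0:v1,u0:u1].reshape(-1,3);H=hsv[v0:v1,u0:u1].reshape(-1,3);ok=np.isfinite(p).all(1)&(p[:,2]>-.1)
        p=p[ok];H=H[ok]
        if k!="press":
            t=p[(p[:,2]>.053)&(p[:,2]<.075)]
            print(k,len(t),"z",np.median(t[:,2]),"rect",rect(t),"mean",t[:,:2].mean(0), "allrect",rect(p[p[:,2]>.012]))
        else:
            g=(p[:,2]>.012)&(p[:,2]<.028);print("plate",g.sum(),np.median(p[g,2]),rect(p[g]))
            g=(H[:,0]>50)&(H[:,0]<95)&(H[:,1]>80)&(p[:,2]>.012)&(p[:,2]<.03);print("plategreen",g.sum(),rect(p[g]))
            hi=p[p[:,2]>.125];print("handle",len(hi),hi.mean(0),hi.max(0),hi.min(0))
            y=np.histogram(p[p[:,2]>.065][:,1],bins=np.arange(-.25,.25,.01));print([(round(b,2),int(a)) for a,b in zip(*y) if a])
E
```

```text
top bench z -0.000626273346878703
red 231 z 0.059558620928348294 rect [419.9 372.2  51.5  49.4   8. ] mean [0.41880966 0.37128227] allrect [348.5 192.5 450.3  65.9  68.4]
black 228 z 0.059512839469568424 rect [588.2 351.5  51.9  51.4  81.6] mean [0.58736781 0.35008475] allrect [435.9 175.  534.8  67.6  49.1]
plate 2392 0.019571311698568072 [613.8 -69.5 360.5 133.8  86.6]
plategreen 1025 [605.8 -69.3 353.2 117.3  86. ]
handle 81 [ 0.38683677 -0.09362682  0.69673276] [ 0.50308445 -0.00479344  1.49758387] [ 0.23510747 -0.16650486  0.12810209]
[(np.float64(-0.21), 1), (np.float64(-0.19), 6), (np.float64(-0.18), 55), (np.float64(-0.17), 136), (np.float64(-0.16), 146), (np.float64(-0.15), 53), (np.float64(-0.07), 22), (np.float64(-0.06), 56), (np.float64(-0.05), 7), (np.float64(-0.01), 47), (np.float64(0.0), 28), (np.float64(0.07), 31), (np.float64(0.08), 59), (np.float64(0.09), 16), (np.float64(0.1), 1), (np.float64(0.11), 1)]
side bench z -0.00026682398470756485
red 149 z 0.05946735616534515 rect [401.8 302.  203.4  56.1  78.5] mean [0.40984125 0.35216881] allrect [ 198.2 -181.2 1253.7   64.5   68.4]
black 114 z 0.05946146827605747 rect [585.9 347.7  51.1  50.8  80.8] mean [0.58290952 0.34577614] allrect [ 321.2 -126.  1467.3   63.9   61. ]
plate 2063 0.01923852233042289 [600.  -66.  365.7 294.5  55.9]
plategreen 701 [613.8 -70.6 356.4 136.7  86.2]
handle 161 [ 0.32317038 -0.33632107  0.29243014] [ 0.50241258 -0.146048    0.64971874] [-0.06217033 -0.75231692  0.12607014]
[(np.float64(-0.19), 23), (np.float64(-0.18), 130), (np.float64(-0.17), 405), (np.float64(-0.16), 183), (np.float64(-0.15), 27), (np.float64(-0.07), 30), (np.float64(-0.06), 30), (np.float64(-0.05), 7), (np.float64(-0.01), 28), (np.float64(0.0), 20), (np.float64(0.07), 81), (np.float64(0.08), 42), (np.float64(0.09), 12)]
```

```bash
python3 - <<'E'
from h import *
t=load("top")["pixels"][128:205,215:345];s=load("side")["pixels"][150:260,235:370]
a=cv2.resize(t,None,fx=6,fy=6,interpolation=2);b=cv2.resize(s,None,fx=5,fy=5,interpolation=2)
cv2.imwrite("pics/pt.png",a);cv2.imwrite("pics/ps.png",b)
E
```

```text
(no output)
```

View pics/pt.png

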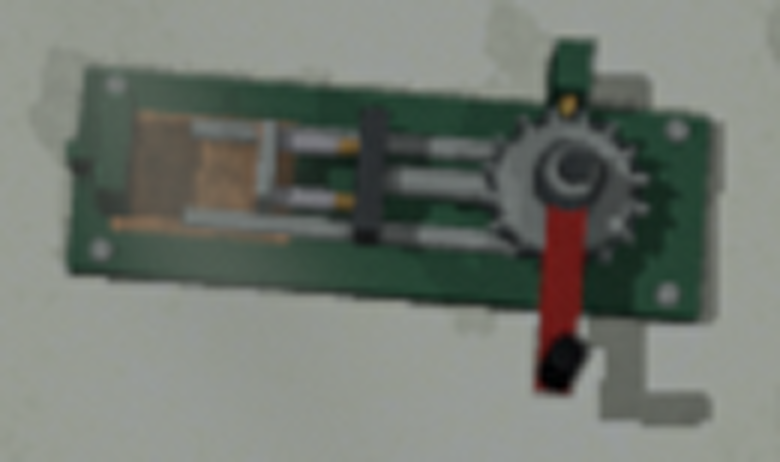

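View pics/ps.png

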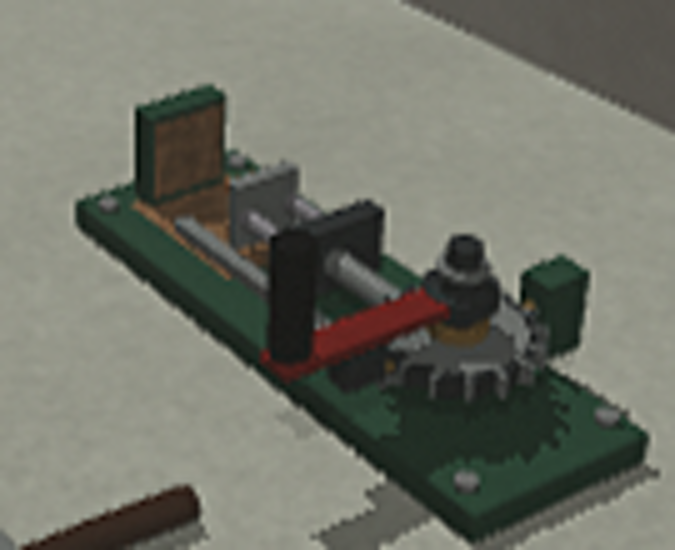

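The press crops show the stop with its wooden face at the left end and the pad carriage behind it. The red lever points toward the robot, with the black handle at crop pixel (562,360), that is full-image pixel (309,188). Next is a cleaner fit.

```bash
python3 - <<'E'
from h import *
import scipy.spatial.transform
C={n:load(n) for n in("top","side")};A=[]
for n,c in C.items():
    P=cloud(c);ok=c["z_map"]>0.1
    # drop depth-edge pixels
    P=P[ok]; col=c["pixels"][ok]; A.append((n,P,col))
for n,P,col in A:
    x,y,z=P.T
    for k,cx,cy in(("red",.42,.372),("black",.588,.35)):
        m=(abs(x-cx)<.05)&(abs(y-cy)<.05)&(z>.054)&(z<.07);print(n,k,m.sum(),rect(P[m]),P[m,2].max())
    m=(abs(x-.61)<.12)&(abs(y+.07)<.22)
    pl=m&(z>.014)&(z<.024);print(n,"plate",rect(P[pl]),np.median(z[pl]))
    st=m&(y>.05)&(z>.07);print(n,"stop top",rect(P[st]),P[st,2].max(), np.median(P[st,2]))
    st=m&(y>.05)&(z>.03)&(z<.075);print(n,"stop",rect(P[st]))
    ha=m&(z>.1)&(x<.56)&(z<.2);q=P[ha];print(n,"handle",len(q),q.mean(0),q.min(0),q.max(0),rect(q))
    pv=m&(z>.095)&(x>.56)&(z<.2);q=P[pv];print(n,"hub",len(q),q.mean(0),q.max(0),rect(q))
    pv=m&(z>.05)&(z<.075)&(y<-.1)&(x>.56);q=P[pv];print(n,"wheel",len(q),q.mean(0),rect(q))
    pd=m&(y>-.03)&(y<.05)&(z>.03);q=P[pd];print(n,"pad",len(q),rect(q),q[:,2].max(),np.percentile(q[:,1],[90,98,100]))
E
```

```text
top red 224 [419.6 372.3  49.6  49.4   8.4] 0.06879861163305145
top black 227 [588.2 351.5  51.9  51.4  81.6] 0.06733326526436278
top plate [607.9 -69.3 360.1 122.2  86.4] 0.019206329479044104
top stop top [617.9  84.2  18.   57.4  85.8] 0.08875940799397153 0.08150940431376352
top stop [616.1  93.6  37.5  53.5  87. ]
top handle 29 [ 0.49560979 -0.15438177  0.14436833] [ 0.49025306 -0.16650486  0.10823018] [ 0.50308445 -0.14497647  0.15313933] [ 496.7 -155.7   21.5   12.8   89.9]
top hub 53 [ 0.60068256 -0.16259534  0.10413747] [ 0.61390393 -0.14987996  0.11472838] [ 601.8 -163.9   25.4   27.1   24.5]
top wheel 444 [ 0.61428816 -0.16092214  0.05839495] [ 614.5 -168.3  100.6  120.2   51.7]
top pad 138 [610.    8.3  66.   74.    0.9] 0.07723308027018794 [0.02175047 0.04006684 0.04497429]
side red 130 [416.7 371.6  51.5  53.8   9.4] 0.06379269011429345
side black 107 [585.9 347.7  51.1  50.8  80.8] 0.06342107780799333
side plate [614.7 -70.6 360.1 144.   86.5] 0.01927984226393792
side stop top [614.4  82.3  21.5  55.5  87.9] 0.0837938468318008 0.07986762685565885
side stop [613.6  78.4  20.2  57.8  72.1]
side handle 50 [ 0.49388263 -0.16195861  0.13420138] [ 0.49006835 -0.16715403  0.10121295] [ 0.50241258 -0.146048    0.15100216] [ 495.8 -157.2   21.    11.6   82.8]
side hub 79 [ 0.59679531 -0.16625409  0.10281766] [ 0.61210954 -0.15284912  0.11133284] [ 597.7 -164.5   24.9   24.4   18.8]
side wheel 522 [ 0.61282069 -0.17635256  0.05870922] [ 616.6 -173.8  100.7  110.3   53.5]
side pad 199 [609.2 -11.1  47.5  36.7   0.8] 0.07356926853851986 [0.00284667 0.00507384 0.00743429]
```

```bash
cat >> h.py <<'E'
TH=np.radians(-3.6);O=np.array([.6114,-.0144])
R=np.array([[np.cos(TH),-np.sin(TH)],[np.sin(TH),np.cos(TH)]]) # press->world
def topress(P): Q=P.copy(); Q[:,:2]=(P[:,:2]-O)@R; return Q
E
python3 - <<'E'
from h import *
np.set_printoptions(precision=4,suppress=True)
for n in("top","side"):
    c=load(n);ok=c["z_map"]>.1;P=topress(cloud(c)[ok]);x,y,z=P.T
    pl=(z>.015)&(z<.023)&(abs(x)<.08)&(y>-.3)&(y<.2)
    print(n,"plate x",np.percentile(x[pl],[0,1,99,100]),"y",np.percentile(y[pl],[0,1,99,100]))
    for lo,hi in((.03,.05),(.05,.07),(.07,.079),(.079,.09)):
        s=(y>.05)&(y<.13)&(abs(x)<.05)&(z>lo)&(z<hi)
        if s.sum():
            print(" stop z",lo,s.sum(),"y pct",np.percentile(y[s],[1,10,50,90,99]),"x",x[s].min(),x[s].max())
    for lo,hi in((.04,.05),(.05,.06),(.06,.066),(.066,.08)):
        s=(y>-.04)&(y<.06)&(abs(x)<.05)&(z>lo)&(z<hi)
        if s.sum(): print(" pad z",lo,s.sum(),"y",np.percentile(y[s],[1,25,50,75,99]),"x",x[s].min(),x[s].max())
    for lo,hi in((.09,.12),(.12,.14),(.145,.155)):
        s=(y>-.22)&(y<-.06)&(x<-.06)&(x>-.16)&(z>lo)&(z<hi)
        if s.sum(): print(" handle z",lo,s.sum(),P[s].mean(0),P[s].min(0),P[s].max(0))
    s=(y>-.19)&(y<-.11)&(abs(x)<.04)&(z>.109);print(" hub",s.sum(),P[s].mean(0),P[s].min(0),P[s].max(0))
E
```

```text
top plate x [-0.0612 -0.0595  0.0594  0.061 ] y [-0.2344 -0.2315  0.1226  0.1251]
 stop z 0.03 21 y pct [0.0548 0.0557 0.0915 0.1166 0.1231] x -0.028323871280421867 0.027483849404644344
 stop z 0.05 36 y pct [0.0894 0.09   0.113  0.1241 0.1265] x -0.028749661169607067 0.011326963971756192
 stop z 0.07 23 y pct [0.0898 0.0901 0.0968 0.1061 0.107 ] x -0.02832273047925785 0.028952734427890817
 stop z 0.079 77 y pct [0.0901 0.0918 0.0987 0.1058 0.1077] x -0.027529576085821836 0.02803814374372485
 pad z 0.04 16 y [-0.0356 -0.0225 -0.0103  0.0046  0.0173] x -0.035127704635216646 0.02155943961991017
 pad z 0.05 72 y [-0.0327 -0.0191 -0.0094  0.0013  0.0187] x -0.021064500874202655 0.020485623593920407
 pad z 0.06 13 y [-0.0396 -0.0375 -0.0358 -0.0123  0.019 ] x -0.035675828615883635 0.016298932302121222
 pad z 0.066 73 y [-0.0396 -0.0364  0.0117  0.0165  0.0211] x -0.03358562442965283 0.034860751058569936
 handle z 0.09 15 [-0.1133 -0.1445  0.1051] [-0.1209 -0.154   0.091 ] [-0.0665 -0.1382  0.1196]
 handle z 0.12 10 [-0.1178 -0.1454  0.1325] [-0.1207 -0.1557  0.1211] [-0.1119 -0.1388  0.13
[... 777 characters left out ...]
8435922893264
 pad z 0.05 79 y [-0.0169 -0.0044  0.0089  0.0118  0.0151] x -0.025548438280084018 0.020616858017154845
 pad z 0.06 26 y [-0.0311  0.0113  0.0123  0.0129  0.0176] x -0.027697537603207263 0.01975042746942157
 pad z 0.066 65 y [-0.0391 -0.0349  0.0121  0.0149  0.0209] x -0.037134926042606556 0.031798000779801924
 handle z 0.09 97 [-0.1162 -0.1552  0.1045] [-0.1235 -0.161   0.0902] [-0.1028 -0.1397  0.1195]
 handle z 0.12 64 [-0.1172 -0.1545  0.1301] [-0.1251 -0.1608  0.1204] [-0.1066 -0.1445  0.14  ]
 handle z 0.145 46 [-0.113  -0.1504  0.1485] [-0.1229 -0.1583  0.1451] [-0.1002 -0.1389  0.151 ]
 hub 17 [-0.0015 -0.1509  0.1098] [-0.0104 -0.1578  0.109 ] [ 0.0071 -0.1431  0.1113]
```

```bash
python3 - <<'E'
from h import *
np.set_printoptions(precision=3,suppress=True)
for n in("top","side"):
    c=load(n);ok=c["z_map"]>.1;P=topress(cloud(c)[ok]);x,y,z=P.T
    s=(abs(x)<.058)&(y>.022)&(y<.085)&(z>.0235)
    print(n);print(P[s][np.argsort(P[s][:,1])][-45:])
E
```

```text
top
[[ 0.022  0.055  0.024]
 [ 0.027  0.056  0.031]
 [ 0.033  0.056  0.024]
 [-0.006  0.056  0.025]
 [-0.044  0.057  0.024]
 [-0.037  0.057  0.025]
 [-0.031  0.058  0.027]
 [ 0.008  0.058  0.024]
 [-0.026  0.058  0.034]
 [-0.028  0.058  0.027]
 [ 0.019  0.058  0.034]
 [-0.021  0.058  0.028]
 [ 0.025  0.059  0.027]
 [ 0.029  0.059  0.024]
 [ 0.031  0.06   0.028]
 [-0.045  0.06   0.028]
 [-0.003  0.06   0.026]
 [-0.038  0.06   0.026]
 [-0.052  0.063  0.024]
 [ 0.036  0.063  0.024]
 [-0.003  0.064  0.024]
 [-0.035  0.064  0.025]
 [-0.031  0.064  0.025]
 [-0.01   0.066  0.024]
 [ 0.032  0.067  0.024]
 [ 0.053  0.068  0.024]
 [-0.056  0.069  0.024]
 [ 0.035  0.07   0.026]
 [ 0.006  0.071  0.029]
 [-0.031  0.071  0.024]
 [ 0.014  0.072  0.025]
 [-0.011  0.073  0.024]
 [-0.029  0.075  0.027]
 [ 0.01   0.075  0.025]
 [-0.011  0.076  0.024]
 [ 0.006  0.078  0.025]
 [-0.022  0.079  0.025]
 [-0.016  0.079  0.028]
 [-0.043  0.08   0.024]
 [-0.001  0.081  0.024]
 [-0.033  0.081  0.025]
 [-0.029  0.082  0.025]
 [-0.05   0.083  0.025]
 [ 0.027  0.083  0.024]
 [-0.004  0.084  0.024]]
side
[[ 0.009  0.022  0.07 ]
 [-0.034  0.025  0.025]
 [-0.03   0.026  0.027]
 [-0.022  0.027  0.027]
 [-0.025  0.028  0.028]
 [-0.032  0.028  0.026]
 [-0.033  0.031  0.029]
 [-0.026  0.032  0.026]
 [-0.029  0.032  0.027]
 [-0.036  0.033  0.025]
 [-0.032  0.033  0.024]
 [-0.024  0.035  0.027]
 [-0.027  0.035  0.028]
 [-0.025  0.038  0.03 ]
 [-0.028  0.038  0.027]
 [-0.032  0.039  0.024]
 [-0.031  0.04   0.027]
 [-0.026  0.041  0.028]
 [-0.033  0.042  0.027]
 [-0.024  0.044  0.029]
 [-0.027  0.045  0.026]
 [-0.03   0.046  0.027]
 [-0.026  0.047  0.028]
 [-0.033  0.047  0.024]
 [-0.033  0.048  0.027]
 [-0.03   0.051  0.028]
 [-0.025  0.053  0.025]
 [-0.025  0.053  0.028]
 [-0.032  0.054  0.027]
 [-0.028  0.054  0.029]
 [-0.033  0.056  0.026]
 [-0.031  0.059  0.027]
 [-0.027  0.061  0.025]
 [-0.021  0.063  0.025]]
```

```bash
python3 -m crank '{"steps":[[[0.8,-0.85,0],[0,0,-1]],[[0.8,-0.85,0],[0,0,-1]],[[0.8,-0.85,0],[0,0,-1]],[[0.8,-0.85,0],[0,0,-1]],[[0.8,-0.85,0],[0,0,-1]],[[0.8,-0.85,0],[0,0,-1]],[[0.8,-0.85,0],[0,0,-1]],[[0.8,-0.85,0],[0,0,-1]],[[0.8,-0.85,0],[0,0,-1]],[[0.5,-0.75,0],[0,0,-1]]]}' 87 20
```

```text
time: 0.93
ee_pos: [0.4202, 0.3706, 0.2222]
eef_rot: [0.585, 0.811, -0.0, 0.0]
ft_force: [1.1, -0.6, 0.2]
width: 0.0872
grip_force: 0.0
```

```bash
python3 -m crank '{"steps":[[[-0.05,0.05,-1],[0,0,-1]],[[-0.05,0,-1],[0,0,-1]],[[0,0,-1],[0,0,-0.1]],[[0,0,-1],[0,0,0]],[[0,0,-1],[0,0,0]],[[0,0,-1],[0,0,0]],[[0,0,-1],[0,0,0]],[[0,0,-0.6],[0,0,0]],[[0,0,-0.25],[0,0,0]],[[0,0,0],[0,0,0]]]}' && python3 -m crank '{"steps":[[[0,0,0],[0,0,0]],[[0,0,0],[0,0,0]],[[0,0,0],[0,0,0]],[[0,0,0],[0,0,0]],[[0,0,0],[0,0,0]],[[0,0,0],[0,0,0]]]}' 40 20
```

```text
time: 1.77
ee_pos: [0.415, 0.3732, 0.0248]
eef_rot: [0.654, 0.757, -0.001, 0.0]
ft_force: [0.1, -0.7, 0.9]
width: 0.0873
grip_force: 0.0
time: 2.27
ee_pos: [0.4161, 0.3742, 0.0268]
eef_rot: [0.654, 0.757, 0.0, 0.0]
ft_force: [1.2, 0.2, 0.6]
width: 0.0546
grip_force: 0.7
```

```bash
python3 -m crank '{"steps":[[[0,0,0],[0,0,0]],[[0,0,0],[0,0,0]],[[0,0,0],[0,0,0]],[[0,0,0],[0,0,0]]]}'; python3 - <<'E'
from bench import monitor
for i in range(3): s=monitor.read_state();print(s["time"],s["ee_pos"],s["ft_force"])
E
```

```text
time: 2.6
ee_pos: [0.4162, 0.3743, 0.0267]
eef_rot: [0.654, 0.756, 0.0, 0.0]
ft_force: [-0.3, -0.1, 5.0]
width: 0.0501
grip_force: 19.8
2.6 [0.41622974 0.37428128 0.02673848] [-0.28074809 -0.10329738  5.03827706]
2.6 [0.41622974 0.37428128 0.02673848] [-0.28074809 -0.10329738  5.03827706]
2.6 [0.41622974 0.37428128 0.02673848] [-0.28074809 -0.10329738  5.03827706]
```

```bash
python3 -m crank '{"steps":[[[0,0,0.6],[0,0,0]],[[0,0,1],[0,0,0]],[[0,0,1],[0,0,0]],[[0,0,1],[0,0,0]],[[0,0,1],[0,0,0]],[[0,0,0.6],[0,0,0]],[[0.56,-0.93,0],[0,0,-0.2]],[[0.56,-0.93,0],[0,0,-0.2]],[[0.56,-0.93,0],[0,0,-0.2]],[[0.56,-0.93,0],[0,0,-0.2]]]}' - 25 && python3 -m crank '{"steps":[[[0.56,-0.93,0],[0,0,-0.2]],[[0.56,-0.93,0],[0,0,-0.2]],[[0.56,-0.93,0],[0,0,-0.2]],[[0.56,-0.93,0],[0,0,-0.2]],[[0.56,-0.93,0],[0,0,-0.2]],[[0.56,-0.93,0],[0,0,-0.2]],[[0.56,-0.93,0],[0,0,-0.2]],[[0.56,-0.93,0],[0,0,-0.2]],[[0.56,-0.93,0],[0,0,0]],[[0.56,-0.93,0],[0,0,0]]]}' && python3 -m crank '{"steps":[[[0,0,0],[0,0,0]],[[0,0,0],[0,0,0]],[[0,0,0],[0,0,0]]]}'
```

```text
time: 3.43
ee_pos: [0.4718, 0.2797, 0.1558]
eef_rot: [0.68, 0.733, -0.001, -0.0]
ft_force: [1.5, 0.1, -1.5]
width: 0.0501
grip_force: 24.7
time: 4.27
ee_pos: [0.6118, 0.0474, 0.1556]
eef_rot: [0.729, 0.684, -0.001, -0.0]
ft_force: [0.3, 0.4, -1.5]
width: 0.0499
grip_force: 24.7
time: 4.52
ee_pos: [0.6112, 0.0492, 0.1556]
eef_rot: [0.729, 0.684, -0.0, -0.001]
ft_force: [0.2, 0.8, -1.7]
width: 0.05
grip_force: 24.7
```

```bash
python3 -m crank '{"steps":[[[0.1,-0.05,-0.6],[0,0,0]],[[0,0,-0.6],[0,0,0]],[[0,0,0],[0,0,0]],[[0,0,0],[0,0,0]]]}'; python3 - <<'E'
from h import *
from bench import cams
np.set_printoptions(precision=4,suppress=True)
ims=[]
for n in("top","side"):
    c=cams.camera(n);np.savez(f"{n}1.npz",**c);ok=c["z_map"]>.1;C=cloud(c);P=topress(C.reshape(-1,3)).reshape(C.shape)
    hsv=cv2.cvtColor(c["pixels"],cv2.COLOR_BGR2HSV)
    m=ok&(abs(P[...,0])<.06)&(P[...,1]>0)&(P[...,1]<.12)&(P[...,2]>.08)&(P[...,2]<.175)&((hsv[...,0]<8)|(hsv[...,0]>172))&(hsv[...,1]>120)
    q=P[m];print(n,m.sum(),np.percentile(q,[1,5,50,95,99],axis=0) if len(q) else "")
    u,v=proj(c,[[.61,.05,.09]])[0].astype(int)
    ims.append(cv2.resize(c["pixels"][v-40:v+40,u-50:u+50],None,fx=4,fy=4))
cv2.imwrite("pics/hold.png",np.hstack(ims))
E
```

```text
time: 4.85
ee_pos: [0.6134, 0.0486, 0.1258]
eef_rot: [0.729, 0.685, -0.001, -0.001]
ft_force: [-0.1, -0.2, -0.4]
width: 0.05
grip_force: 24.7
top 0 
side 371 [[-0.0296  0.0332  0.1034]
 [-0.0286  0.0346  0.106 ]
 [-0.0126  0.0378  0.1326]
 [ 0.0164  0.0735  0.16  ]
 [ 0.0199  0.081   0.161 ]]
```

View pics/hold.png

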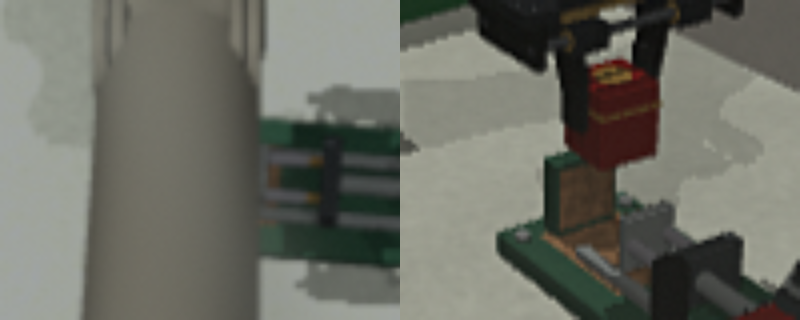

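The side view shows the box hanging upright above the seat, with its lower edge at crop pixel (610,160) in front of the stop. Its front face lies at press y≈0.036, so its centre is at ≈0.061, about 1.5 mm off towards -x. I'll correct that and lower it.

```bash
python3 -m crank '{"steps":[[[0.06,0,-0.5],[0,0,0]],[[0,0,-0.5],[0,0,0]],[[0,0,-0.5],[0,0,0]],[[0,0,-0.5],[0,0,0]],[[0,0,-0.4],[0,0,0]],[[0,0,-0.3],[0,0,0]],[[0,0,-0.2],[0,0,0]],[[0,0,-0.15],[0,0,0]],[[0,0,0],[0,0,0]],[[0,0,0],[0,0,0]]]}'
```

```text
time: 5.78
ee_pos: [0.6161, 0.0473, 0.0503]
eef_rot: [0.73, 0.684, 0.0, 0.0]
ft_force: [-0.1, -0.4, -1.1]
width: 0.0503
grip_force: 24.7
```

```bash
python3 -m crank '{"steps":[[[0,0,-0.05],[0,0,0]],[[0,0,-0.05],[0,0,0]],[[0,0,-0.02],[0,0,0]],[[0,0,0],[0,0,0]],[[0,0,0],[0,0,0]]]}'
```

```text
time: 6.2
ee_pos: [0.6159, 0.0473, 0.0472]
eef_rot: [0.729, 0.684, 0.0, 0.0]
ft_force: [-0.3, -0.1, -1.7]
width: 0.05
grip_force: 24.7
```

```bash
python3 -m crank '{"steps":[[[0,0,-0.03],[0,0,0]],[[0,0,0],[0,0,0]],[[0,0,0],[0,0,0]]]}';python3 -m crank '{"steps":[[[0,0,-0.03],[0,0,0]],[[0,0,0],[0,0,0]],[[0,0,0],[0,0,0]]]}'
```

```text
time: 6.45
ee_pos: [0.6161, 0.0473, 0.0468]
eef_rot: [0.73, 0.684, 0.0, 0.0]
ft_force: [-2.3, 0.3, 4.8]
width: 0.05
grip_force: 24.7
time: 6.7
ee_pos: [0.616, 0.0473, 0.0467]
eef_rot: [0.73, 0.684, 0.0, -0.0]
ft_force: [-6.6, -0.8, 12.4]
width: 0.0501
grip_force: 24.7
```

```bash
python3 -m crank '{"steps":[[[0,0,0.04],[0,0,0]],[[0,0,0],[0,0,0]],[[0,0,0],[0,0,0]]]}';python3 -m crank '{"steps":[[[0,0,0],[0,0,0]],[[0,0,0],[0,0,0]],[[0,0,0],[0,0,0]],[[0,0,0],[0,0,0]],[[0,0,0],[0,0,0]],[[0,0,0],[0,0,0]],[[0,0,0.4],[0,0,0]],[[0,0,1],[0,0,0]],[[0,0,1],[0,0,0]],[[0,0,1],[0,0,0]]]}' 80 20 ; python3 -m crank '{"steps":[[[0,0,1],[0,0,0]],[[0,0,1],[0,0,0]],[[-1,-0.9,0.5],[0,0,0]],[[-1,-0.9,0],[0,0,0]],[[-1,-0.9,0],[0,0,0]],[[-1,-0.9,0],[0,0,0]],[[0,-0.9,0],[0,0,0]],[[0,-0.9,0],[0,0,0]],[[0,-0.9,0],[0,0,0]],[[0,-0.9,0],[0,0,0]]]}'
cat >> h.py <<'E'
def boxcheck():
    from bench import cams
    np.set_printoptions(precision=4,suppress=True)
    for n in("top","side"):
        c=cams.camera(n);np.savez(f"{n}9.npz",**c);ok=c["z_map"]>.1;C=cloud(c);P=topress(C.reshape(-1,3)).reshape(C.shape)
        x,y,z=P[...,0],P[...,1],P[...,2]
        m=ok&(abs(x)<.04)&(y>.025)&(y<.088)&(z>.074)&(z<.09);q=P[m]
        if len(q): print(n,"boxtop",len(q),"rect",rect(q),"pct",np.percentile(q,[1,50,99],axis=0).tolist())
        m=ok&(abs(x)<.03)&(y>-.03)&(y<.06)&(z>.045)&(z<.076);q=P[m]
        if len(q): print(n,"pad y",np.percentile(q[:,1],[50,75,90,98]))
        m=ok&(x<-.05)&(x>-.16)&(y>-.26)&(y<-.04)&(z>.144)&(z<.154);q=P[m]
        if len(q): print(n,"handle",len(q),q.mean(0))
E
python3 -c "from h import *;boxcheck()"
```

```text
time: 6.95
ee_pos: [0.6161, 0.0473, 0.0468]
eef_rot: [0.729, 0.684, 0.0, 0.0]
ft_force: [-1.2, -0.3, 4.5]
width: 0.0501
grip_force: 24.7
time: 7.78
ee_pos: [0.6158, 0.0471, 0.1333]
eef_rot: [0.73, 0.684, -0.0, 0.0]
ft_force: [-0.6, 0.9, 0.4]
width: 0.08
grip_force: 0.0
time: 8.62
ee_pos: [0.5157, -0.1338, 0.1951]
eef_rot: [0.73, 0.684, 0.001, 0.0]
ft_force: [-0.2, 0.9, 0.2]
width: 0.08
grip_force: 0.0
top boxtop 210 rect [ 1.  59.7 49.2 51.1 87.8] pct [[-0.02261350433952402, 0.03533712230869281, 0.07411281590444213], [0.001095797275387809, 0.059920441191462274, 0.07964230020390395], [0.026013131966548978, 0.08381199265786891, 0.0859566920414749]]
top pad y [0.0125 0.0342 0.0471 0.057 ]
side boxtop 96 rect [-3.1 59.2 48.2 56.8  3.3] pct [[-0.027466187694296658, 0.033605654014684024, 0.07455297338567718], [-0.015702750570994396, 0.056353810326590814, 0.07903789294337138], [0.021411391611370578, 0.08514195505769985, 0.08280596683148804]]
side pad y [0.0146 0.0366 0.0447 0.0578]
side handle 51 [-0.1137 -0.1513  0.1484]
```

```bash
python3 -m crank '{"steps":[[[-0.1,-0.1,0],[0,0,-1]],[[-0.1,-0.1,0],[0,0,-1]],[[-0.1,-0.1,0],[0,0,-1]],[[-0.1,-0.1,0],[0,0,-1]],[[-0.1,-0.1,0],[0,0,-1]],[[-0.1,-0.1,0],[0,0,-1]],[[-0.1,-0.1,0],[0,0,-1]],[[-0.1,-0.1,0],[0,0,-1]],[[-0.1,-0.1,0],[0,0,-1]],[[0,0,0],[0,0,-1]]]}' 44 20 && python3 -m crank '{"steps":[[[0,0,0],[0,0,-1]],[[0,0,0],[0,0,-1]],[[0,0,0],[0,0,-1]],[[0,0,0],[0,0,-1]],[[0,0,0],[0,0,-1]],[[0,0,0],[0,0,-1]],[[0,0,0],[0,0,-1]],[[0,0,0],[0,0,-1]],[[0,0,0],[0,0,0]],[[0,0,0],[0,0,0]]]}'; python3 -c "
from bench import monitor;print(monitor.read_state()['joint_positions'])"
```

```text
time: 9.55
ee_pos: [0.4931, -0.1554, 0.1947]
eef_rot: [0.951, 0.309, 0.0, -0.0]
ft_force: [0.1, -0.1, -0.4]
width: 0.0441
grip_force: 0.0
time: 10.38
ee_pos: [0.4935, -0.1548, 0.1945]
eef_rot: [1.0, -0.031, 0.0, -0.0]
ft_force: [-0.5, -0.6, 0.1]
width: 0.0439
grip_force: 0.0
[-0.44410424  0.11586552  0.71592742  1.81514872 -0.08066674  1.23949727
 -1.33732562]
```

```bash
python3 -m crank '{"steps":[[[-0.08,-0.1,-0.5],[0,0,0]],[[0,0,-0.7],[0,0,0]],[[0,0,-0.7],[0,0,0]],[[0,0,-0.7],[0,0,0]],[[0,0,-0.6],[0,0,0]],[[0,0,-0.25],[0,0,0]],[[0,0,0],[0,0,0]],[[0,0,0],[0,0,0]]]}' && python3 -m crank '{"steps":[[[0,0,0],[0,0,0]],[[0,0,0],[0,0,0]],[[0,0,0],[0,0,0]],[[0,0,0],[0,0,0]]]}' 32 10; python3 -c "
from h import *
from bench import cams
c=cams.camera('side');cv2.imwrite('pics/h1.png',cv2.resize(c['pixels'][130:270,220:380],None,fx=4,fy=4))"
```

```text
time: 11.05
ee_pos: [0.4916, -0.1578, 0.1083]
eef_rot: [1.0, -0.032, 0.0, 0.0]
ft_force: [-0.1, -0.2, 0.0]
width: 0.0441
grip_force: 0.0
time: 11.38
ee_pos: [0.4917, -0.1577, 0.1083]
eef_rot: [0.999, -0.032, 0.0, -0.0]
ft_force: [0.3, 0.0, 0.3]
width: 0.033
grip_force: 0.0
```

View pics/h1.png

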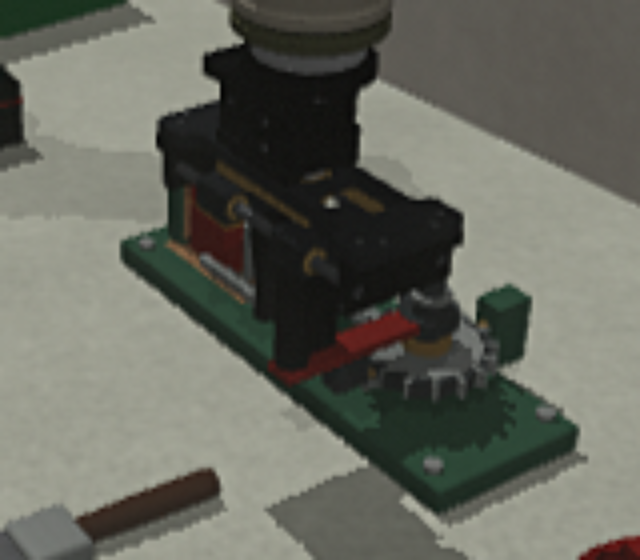

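The gripper straddles the handle, with its fingers on either side at crop pixel (300,320). I'll start the first tightening stroke, in 5° arc steps.

```bash
python3 -m crank '{"steps":[[[-0.01,-0.38,0],[0,0,1]],[[0.03,-0.38,0],[0,0,1]],[[0.06,-0.38,0],[0,0,1]]]}' && python3 -m crank '{"steps":[[[0.09,-0.37,0],[0,0,1]],[[0.12,-0.36,0],[0,0,1]],[[0.16,-0.35,0],[0,0,1]]]}' && python3 -m crank '{"steps":[[[0.19,-0.34,0],[0,0,1]],[[0.21,-0.32,0],[0,0,1]],[[0,0,0],[0,0,0]]]}' ; python3 -c "from h import *;boxcheck()"
```

```text
time: 11.68
ee_pos: [0.4935, -0.1856, 0.1079]
eef_rot: [0.995, 0.101, 0.0, -0.001]
ft_force: [0.6, 4.5, 0.9]
width: 0.0319
grip_force: 1.8
time: 11.93
ee_pos: [0.5027, -0.2131, 0.1079]
eef_rot: [0.973, 0.23, 0.0, -0.0]
ft_force: [-1.2, 3.0, 1.7]
width: 0.0321
grip_force: 1.3
time: 12.18
ee_pos: [0.513, -0.2309, 0.108]
eef_rot: [0.95, 0.313, 0.0, 0.0]
ft_force: [0.7, 0.0, 0.9]
width: 0.0322
grip_force: 0.0
top boxtop 223 rect [ 0.6 55.4 58.6 51.6 87.5] pct [[-0.024128637027994143, 0.030399273314414908, 0.07407068332582509], [0.00013561214533438273, 0.05975802502837176, 0.07924834921085111], [0.025658353226382512, 0.08404198270591864, 0.08735966379127343]]
top pad y [0.0143 0.0279 0.044  0.0552]
side boxtop 114 rect [-1.6 59.5 54.2 49.4 88.1] pct [[-0.026776476310954676, 0.03556901802293108, 0.07458822556501284], [-0.011902047366970283, 0.06393252951565638, 0.07919587126509658], [0.02294877834216288, 0.08534663759491028, 0.08224074770919239]]
side pad y [0.0361 0.0439 0.0519 0.0595]
side handle 108 [-0.0908 -0.2245  0.1486]
```

```bash
python3 -m crank '{"steps":[[[-0.21,0.34,0],[0,0,-1]],[[-0.19,0.35,0],[0,0,-1]],[[-0.16,0.36,0],[0,0,-1]],[[-0.12,0.36,0],[0,0,-1]],[[-0.09,0.37,0],[0,0,-1]],[[-0.06,0.38,0],[0,0,-1]],[[-0.03,0.38,0],[0,0,-1]],[[0.01,0.38,0],[0,0,-1]]]}' && python3 -m crank '{"steps":[[[0.04,0.38,0],[0,0,-1]],[[0.07,0.38,0],[0,0,-1]],[[0.11,0.37,0],[0,0,-1]],[[0.14,0.36,0],[0,0,-1]]]}' && python3 -m crank '{"steps":[[[0.17,0.34,0],[0,0,-1]],[[0.20,0.33,0],[0,0,-1]],[[0.23,0.31,0],[0,0,-1]],[[0.25,0.29,0],[0,0,-1]],[[0,0,0],[0,0,0]]]}' ; python3 -c "from h import *;boxcheck()
from bench import monitor;print(monitor.read_state()['joint_positions'])"
```

```text
time: 12.95
ee_pos: [0.491, -0.1562, 0.108]
eef_rot: [0.999, -0.036, 0.0, 0.0]
ft_force: [0.7, -0.5, 0.0]
width: 0.0321
grip_force: 0.3
time: 13.28
ee_pos: [0.5, -0.1191, 0.1079]
eef_rot: [0.978, -0.209, 0.0, 0.0]
ft_force: [-0.3, -1.0, 0.1]
width: 0.0319
grip_force: 0.6
time: 13.7
ee_pos: [0.5222, -0.0857, 0.1078]
eef_rot: [0.927, -0.374, 0.0, -0.0]
ft_force: [0.5, 0.9, -0.1]
width: 0.0321
grip_force: 0.0
top boxtop 217 rect [ 0.7 59.5 50.  50.7 88. ] pct [[-0.024233835045360495, 0.034521978096272214, 0.07440290519197816], [0.0008326494514973301, 0.05837129067334964, 0.07917097577112786], [0.025613179404902046, 0.08421546708119983, 0.08502783112882609]]
top pad y [0.0249 0.041  0.0509 0.0574]
side pad y [0.0031 0.0349 0.0393 0.0428]
[-0.5891  0.2665  0.7677  1.8879 -0.2099  1.0693 -2.0682]
```

```bash
python3 -m crank '{"steps":[[[-0.25,-0.29,0],[0,0,1]],[[-0.23,-0.31,0],[0,0,1]],[[-0.20,-0.33,0],[0,0,1]],[[-0.17,-0.345,0],[0,0,1]]]}' && python3 -m crank '{"steps":[[[-0.14,-0.36,0],[0,0,1]],[[-0.11,-0.37,0],[0,0,1]],[[0,0,0],[0,0,0]]]}' && python3 -m crank '{"steps":[[[-0.07,-0.38,0],[0,0,1]],[[-0.04,-0.38,0],[0,0,1]],[[0,0,0],[0,0,0]]]}'; python3 -c "from h import *;boxcheck()"
```

```text
time: 14.13
ee_pos: [0.4995, -0.12, 0.1078]
eef_rot: [0.979, -0.202, -0.0, -0.0]
ft_force: [0.4, 0.8, -1.2]
width: 0.0318
grip_force: 0.6
time: 14.38
ee_pos: [0.4931, -0.1398, 0.108]
eef_rot: [0.993, -0.118, 0.0, -0.0]
ft_force: [0.7, 0.3, -0.2]
width: 0.0323
grip_force: 0.0
time: 14.63
ee_pos: [0.4908, -0.1583, 0.108]
eef_rot: [0.999, -0.032, 0.0, 0.0]
ft_force: [0.3, -0.7, 0.2]
width: 0.032
grip_force: 0.0
top boxtop 222 rect [ 0.6 56.4 56.7 50.6 87.8] pct [[-0.024208756850675296, 0.029375149956790823, 0.07450808863064422], [-0.00021754902564480533, 0.05896908065682031, 0.07982351149705558], [0.025371655146641154, 0.08407726276414423, 0.08564014216075615]]
top pad y [0.0142 0.0288 0.0428 0.0572]
side boxtop 1 rect [-26.9  77.2   0.    0.    0. ] pct [[-0.026949228597239833, 0.07716968454752973, 0.07497762918879791], [-0.026949228597239833, 0.07716968454752973, 0.07497762918879791], [-0.026949228597239833, 0.07716968454752973, 0.07497762918879791]]
side pad y [0.0343 0.0395 0.0523 0.0594]
side handle 69 [-0.1197 -0.1555  0.1487]
```

```bash
python3 -m crank '{"steps":[[[-0.01,-0.38,0],[0,0,1]],[[0.03,-0.38,0],[0,0,1]]]}' && python3 -m crank '{"steps":[[[0.06,-0.38,0],[0,0,1]]]}' && python3 -m crank '{"steps":[[[0.09,-0.37,0],[0,0,1]]]}'&& python3 -m crank '{"steps":[[[0,0,0],[0,0,0]]]}'
```

```text
time: 14.9
ee_pos: [0.492, -0.1742, 0.1076]
eef_rot: [0.998, 0.056, -0.0, -0.001]
ft_force: [-0.4, 3.0, 0.4]
width: 0.0318
grip_force: 1.4
time: 14.98
ee_pos: [0.4933, -0.1839, 0.1076]
eef_rot: [0.995, 0.1, -0.0, -0.001]
ft_force: [-0.6, 4.0, 2.0]
width: 0.0323
grip_force: 1.8
time: 15.07
ee_pos: [0.4954, -0.1931, 0.1075]
eef_rot: [0.99, 0.143, -0.0, -0.001]
ft_force: [-1.9, 2.0, 0.6]
width: 0.0322
grip_force: 1.3
time: 15.15
ee_pos: [0.4957, -0.1954, 0.1078]
eef_rot: [0.99, 0.142, -0.0, 0.0]
ft_force: [0.1, -0.6, -0.6]
width: 0.0319
grip_force: 0.0
```

```bash
python3 -c "from h import *;boxcheck()"
```

```text
top boxtop 219 rect [-0.4 57.2 49.9 56.1  4.1] pct [[-0.024282092143586075, 0.031900984765157465, 0.07446630268063645], [-0.0014018104737792592, 0.060262829514228976, 0.07946782880219505], [0.023680157957374715, 0.08493817273956562, 0.08692836090676292]]
top pad y [0.0111 0.0307 0.0404 0.053 ]
side boxtop 4 rect [-9.  36.4 11.2  2.6  3.9] pct [[-0.01435198211725498, 0.034735661573601605, 0.07430405634761006], [-0.007663730874884341, 0.03579399493976799, 0.07574102530455745], [-0.003491620078779623, 0.0376151530280043, 0.07769804837249665]]
side pad y [0.0351 0.0399 0.0481 0.0544]
side handle 114 [-0.1094 -0.1885  0.1488]
```

```bash
python3 - <<'E'
from h import *
for i in (0,9):
  for n in("top","side"):
    c=load(n,i);ok=c["z_map"]>.1;P=topress(cloud(c)[ok]);x,y,z=P.T
    m=(abs(x)<.022)&(y>-.025)&(y<.045)&(z>.064)&(z<.078);print(i,n,m.sum(),np.histogram(y[m],bins=np.arange(-.025,.05,.005))[0])
c=load("side",9);t=load("top",9)
cv2.imwrite("pics/m.png",np.hstack([cv2.resize(c["pixels"][140:240,230:330],(400,400)),cv2.resize(t["pixels"][125:195,215:285],(400,400))]))
E
```

```text
0 top 43 [ 0  0  0  0  0  0  0 18 19  6  0  0  0  0  0]
0 side 47 [ 0  0  0  0  0  0  2 31 13  1  0  0  0  0  0]
9 top 74 [16  3  0  0  0  0  0  0  0  0 16 20 12  7  0]
9 side 15 [0 0 0 0 0 0 0 0 0 0 0 5 8 2 0]
```

View pics/m.png

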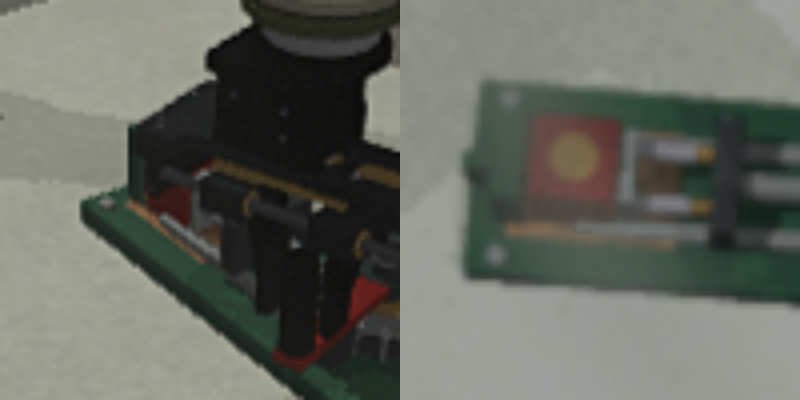

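The pad has advanced about 15 mm. In the top crop it is right behind the red box, at crop x≈628 against the box edge at ≈618. I'll keep tightening.

```bash
python3 -m crank '{"steps":[[[0.12,-0.36,0],[0,0,1]]]}' && python3 -m crank '{"steps":[[[0.16,-0.35,0],[0,0,1]]]}'&& python3 -m crank '{"steps":[[[0.19,-0.34,0],[0,0,1]]]}'&& python3 -m crank '{"steps":[[[0.21,-0.32,0],[0,0,1]]]}'&& python3 -m crank '{"steps":[[[0,0,0],[0,0,0]],[[0,0,0],[0,0,0]]]}'
```

```text
time: 15.33
ee_pos: [0.4985, -0.2012, 0.1075]
eef_rot: [0.983, 0.183, -0.0, -0.001]
ft_force: [0.1, 1.9, -0.6]
width: 0.0325
grip_force: 0.6
time: 15.42
ee_pos: [0.5025, -0.2106, 0.1075]
eef_rot: [0.974, 0.228, -0.0, -0.001]
ft_force: [-1.3, 2.7, 0.2]
width: 0.032
grip_force: 1.4
time: 15.5
ee_pos: [0.5071, -0.2194, 0.1075]
eef_rot: [0.963, 0.27, -0.0, -0.001]
ft_force: [-2.2, 3.4, 1.4]
width: 0.0321
grip_force: 1.8
time: 15.58
ee_pos: [0.5122, -0.2274, 0.1075]
eef_rot: [0.95, 0.312, -0.001, -0.001]
ft_force: [-3.9, 6.4, 2.7]
width: 0.0322
grip_force: 4.0
time: 15.75
ee_pos: [0.5127, -0.2284, 0.1077]
eef_rot: [0.951, 0.309, -0.0, 0.0]
ft_force: [-0.5, -0.0, -0.2]
width: 0.0319
grip_force: 0.0
```

```bash
python3 -c "from h import *;boxcheck()"
```

```text
top boxtop 211 rect [-0.7 60.3 49.2 55.7  4.1] pct [[-0.024967489425924902, 0.033481875623749595, 0.0741091608067608], [-0.0009691192777125221, 0.06397611228083008, 0.07953878760323385], [0.022729391973858443, 0.08714177057046933, 0.08582299638559954]]
top pad y [0.0077 0.0333 0.0442 0.0547]
side boxtop 118 rect [-4.2 63.3 49.2 49.5  0.9] pct [[-0.02855258132096895, 0.040688839054163595, 0.07501426488129019], [-0.013559428286065432, 0.06657566047638012, 0.07939157827990379], [0.019288170476062558, 0.08747079501279371, 0.08191842946514001]]
side pad y [0.0192 0.0425 0.0517 0.0563]
side handle 103 [-0.0926 -0.2208  0.1487]
```

```bash
python3 -m crank '{"steps":[[[-0.21,0.32,0],[0,0,-1]],[[-0.19,0.34,0],[0,0,-1]],[[-0.16,0.35,0],[0,0,-1]],[[-0.12,0.36,0],[0,0,-1]],[[-0.09,0.37,0],[0,0,-1]],[[-0.06,0.38,0],[0,0,-1]],[[-0.03,0.38,0],[0,0,-1]],[[0.01,0.38,0],[0,0,-1]],[[0.04,0.38,0],[0,0,-1]],[[0.07,0.38,0],[0,0,-1]]]}' && python3 -m crank '{"steps":[[[0.11,0.37,0],[0,0,-1]],[[0,0,0],[0,0,0]],[[0,0,0],[0,0,0]]]}'; python3 -c "from h import *;boxcheck()"
```

```text
time: 16.68
ee_pos: [0.4941, -0.1372, 0.108]
eef_rot: [0.992, -0.123, 0.0, 0.0]
ft_force: [1.3, -2.1, 0.5]
width: 0.0318
grip_force: 1.1
time: 16.93
ee_pos: [0.4969, -0.1278, 0.1078]
eef_rot: [0.987, -0.161, 0.0, -0.0]
ft_force: [0.2, -0.9, -1.6]
width: 0.0318
grip_force: 0.0
top boxtop 209 rect [ 0.1 59.9 50.8 55.6  0.6] pct [[-0.02511599048384899, 0.03318652060210818, 0.0743481530886864], [-0.0006045542593267123, 0.0638045055361906, 0.0795091570745059], [0.023893675754950414, 0.08712457420565109, 0.08572331069018255]]
top pad y [0.0105 0.0315 0.0407 0.0541]
side boxtop 11 rect [-26.   63.7   7.   42.2   7. ] pct [[-0.02743261597601971, 0.04247485827039001, 0.07425110122487472], [-0.025876053736870776, 0.051239691731794, 0.07751510787569749], [-0.020690236407907604, 0.08471940891956908, 0.08089430300442078]]
side pad y [0.0473 0.0526 0.0571 0.0592]
side handle 6 [-0.1182 -0.1223  0.1481]
```

```bash
python3 -m crank '{"steps":[[[-0.055,-0.185,0],[0,0,0.5]],[[-0.055,-0.185,0],[0,0,0.5]],[[-0.04,-0.19,0],[0,0,0.5]],[[-0.04,-0.19,0],[0,0,0.5]]]}' && python3 -m crank '{"steps":[[[-0.02,-0.19,0],[0,0,0.5]]]}' && python3 -m crank '{"steps":[[[-0.02,-0.19,0],[0,0,0.5]]]}' && python3 -m crank '{"steps":[[[-0.005,-0.19,0],[0,0,0.5]]]}'
```

```text
time: 17.37
ee_pos: [0.4919, -0.148, 0.1078]
eef_rot: [0.997, -0.074, 0.0, -0.0]
ft_force: [0.1, 0.7, -0.2]
width: 0.0321
grip_force: 0.3
time: 17.45
ee_pos: [0.4913, -0.1527, 0.1078]
eef_rot: [0.999, -0.053, 0.0, -0.0]
ft_force: [0.6, 0.8, 0.6]
width: 0.0321
grip_force: 0.3
time: 17.53
ee_pos: [0.4909, -0.1575, 0.1079]
eef_rot: [1.0, -0.031, 0.0, -0.0]
ft_force: [0.7, 0.4, -0.8]
width: 0.032
grip_force: 0.3
time: 17.62
ee_pos: [0.4907, -0.1622, 0.1078]
eef_rot: [1.0, -0.009, 0.0, -0.0]
ft_force: [-0.6, 1.5, -0.0]
width: 0.032
grip_force: 0.8
```

```bash
python3 -m crank '{"steps":[[[-0.005,-0.19,0],[0,0,0.5]]]}' && python3 -m crank '{"steps":[[[0.015,-0.19,0],[0,0,0.5]]]}' && python3 -m crank '{"steps":[[[0.015,-0.19,0],[0,0,0.5]]]}'
```

```text
time: 17.7
ee_pos: [0.4908, -0.1668, 0.1079]
eef_rot: [1.0, 0.013, 0.0, -0.0]
ft_force: [0.7, 2.1, -0.6]
width: 0.0323
grip_force: 0.9
time: 17.78
ee_pos: [0.491, -0.1714, 0.1078]
eef_rot: [0.999, 0.035, 0.0, -0.0]
ft_force: [0.5, 1.6, 1.1]
width: 0.032
grip_force: 1.2
time: 17.87
ee_pos: [0.4914, -0.176, 0.1078]
eef_rot: [0.998, 0.057, 0.0, -0.0]
ft_force: [-0.3, 1.4, 1.8]
width: 0.0318
grip_force: 1.2
```

```bash
python3 -m crank '{"steps":[[[0.03,-0.19,0],[0,0,0.5]]]}' && python3 -m crank '{"steps":[[[0.03,-0.19,0],[0,0,0.5]]]}' && python3 -m crank '{"steps":[[[0.045,-0.185,0],[0,0,0.5]]]}'; python3 -m crank '{"steps":[[[0.045,-0.185,0],[0,0,0.5]]]}'
```

```text
time: 17.95
ee_pos: [0.4921, -0.1807, 0.1078]
eef_rot: [0.997, 0.078, -0.0, -0.0]
ft_force: [0.1, 2.3, 1.6]
width: 0.0322
grip_force: 1.5
time: 18.03
ee_pos: [0.4929, -0.1853, 0.1078]
eef_rot: [0.995, 0.1, -0.0, -0.001]
ft_force: [0.1, 4.6, 1.5]
width: 0.0319
grip_force: 2.0
time: 18.12
ee_pos: [0.494, -0.1898, 0.1078]
eef_rot: [0.993, 0.122, -0.0, -0.001]
ft_force: [-1.4, 3.4, 1.7]
width: 0.0322
grip_force: 1.7
time: 18.2
ee_pos: [0.4951, -0.1946, 0.1078]
eef_rot: [0.99, 0.143, -0.0, -0.001]
ft_force: [-0.1, 3.2, 0.4]
width: 0.0322
grip_force: 1.2
```

```bash
python3 -m crank '{"steps":[[[0.06,-0.18,0],[0,0,0.5]]]}' && python3 -m crank '{"steps":[[[0.06,-0.18,0],[0,0,0.5]]]}' && python3 -m crank '{"steps":[[[0.08,-0.175,0],[0,0,0.5]]]}'; python3 -m crank '{"steps":[[[0.08,-0.175,0],[0,0,0.5]]]}'
```

```text
time: 18.28
ee_pos: [0.4966, -0.1993, 0.1078]
eef_rot: [0.986, 0.165, -0.0, -0.0]
ft_force: [-0.4, 1.1, 0.7]
width: 0.0322
grip_force: 0.9
time: 18.37
ee_pos: [0.4982, -0.2038, 0.1078]
eef_rot: [0.982, 0.186, 0.0, -0.0]
ft_force: [0.5, 3.3, 0.2]
width: 0.0321
grip_force: 1.0
time: 18.45
ee_pos: [0.5, -0.208, 0.1078]
eef_rot: [0.978, 0.208, -0.0, -0.001]
ft_force: [-1.3, 5.2, 2.7]
width: 0.0323
grip_force: 2.0
time: 18.53
ee_pos: [0.5019, -0.2122, 0.1077]
eef_rot: [0.973, 0.229, -0.0, -0.001]
ft_force: [-1.9, 4.0, 2.8]
width: 0.0319
grip_force: 2.2
```

```bash
python3 -m crank '{"steps":[[[0.095,-0.17,0],[0,0,0.5]]]}' && python3 -m crank '{"steps":[[[0.095,-0.17,0],[0,0,0.5]]]}' && python3 -m crank '{"steps":[[[0.105,-0.16,0],[0,0,0.5]]]}'
```

```text
time: 18.62
ee_pos: [0.5041, -0.2164, 0.1077]
eef_rot: [0.968, 0.25, -0.0, -0.001]
ft_force: [-3.6, 3.7, 3.8]
width: 0.0317
grip_force: 2.6
time: 18.7
ee_pos: [0.5064, -0.2205, 0.1077]
eef_rot: [0.962, 0.271, -0.0, -0.001]
ft_force: [-3.8, 4.6, 3.9]
width: 0.0322
grip_force: 2.9
time: 18.78
ee_pos: [0.509, -0.2245, 0.1077]
eef_rot: [0.956, 0.292, -0.0, -0.001]
ft_force: [-3.8, 5.7, 5.3]
width: 0.0322
grip_force: 3.3
```

```bash
python3 -m crank '{"steps":[[[0.105,-0.16,0],[0,0,0.5]]]}'; python3 -m crank '{"steps":[[[0,0,0],[0,0,0]]]}'; python3 -c "from h import *;boxcheck()"
```

```text
time: 18.87
ee_pos: [0.5115, -0.2283, 0.1077]
eef_rot: [0.95, 0.313, -0.0, -0.001]
ft_force: [-4.5, 6.1, 5.1]
width: 0.0318
grip_force: 3.4
time: 18.95
ee_pos: [0.5119, -0.229, 0.1077]
eef_rot: [0.95, 0.313, -0.0, -0.001]
ft_force: [-2.1, 3.5, 3.2]
width: 0.0319
grip_force: 1.9
top boxtop 214 rect [-0.9 59.3 57.  51.2 89.7] pct [[-0.024723867197207223, 0.03425633150056727, 0.0742760246969147], [0.00010830023672362595, 0.06315473413673772, 0.07939067533559863], [0.023936175006649497, 0.08717505062535594, 0.0868790017194492]]
top pad y [0.0074 0.0326 0.0407 0.0541]
side boxtop 122 rect [-3.4 65.1 51.8 47.8  2.3] pct [[-0.028244047675304, 0.04117728070886906, 0.07408533995244801], [-0.013464595532243575, 0.06781333690977612, 0.07908552116261647], [0.02077674340442113, 0.08713557316920134, 0.08165442422301274]]
side pad y [0.0132 0.042  0.0516 0.0579]
side handle 104 [-0.0933 -0.2207  0.1487]
```

```bash
python3 -m crank '{"steps":[[[0.06,-0.08,0],[0,0,0.25]]]}'; python3 -m crank '{"steps":[[[0.06,-0.08,0],[0,0,0.25]]]}'
```

```text
time: 19.13
ee_pos: [0.513, -0.2303, 0.1077]
eef_rot: [0.947, 0.321, -0.0, -0.001]
ft_force: [-4.3, 3.5, 4.1]
width: 0.032
grip_force: 3.1
time: 19.22
ee_pos: [0.5146, -0.2324, 0.1077]
eef_rot: [0.943, 0.332, -0.0, -0.001]
ft_force: [-4.8, 4.6, 4.7]
width: 0.0321
grip_force: 2.9
```

```bash
python3 -m crank '{"steps":[[[-0.12,0.16,0],[0,0,-0.5]],[[-0.21,0.32,0],[0,0,-1]],[[-0.19,0.34,0],[0,0,-1]],[[-0.16,0.35,0],[0,0,-1]],[[-0.12,0.36,0],[0,0,-1]],[[-0.09,0.37,0],[0,0,-1]],[[-0.06,0.38,0],[0,0,-1]],[[-0.03,0.38,0],[0,0,-1]],[[0.01,0.38,0],[0,0,-1]],[[0.04,0.38,0],[0,0,-1]]]}' && python3 -m crank '{"steps":[[[0.07,0.38,0],[0,0,-1]],[[0.11,0.37,0],[0,0,-1]],[[0,0,0],[0,0,0]],[[0,0,0],[0,0,0]]]}'; for k in 1; do python3 -m crank '{"steps":[[[-0.055,-0.185,0],[0,0,0.5]],[[-0.055,-0.185,0],[0,0,0.5]],[[-0.04,-0.19,0],[0,0,0.5]]]}'; python3 -m crank '{"steps":[[[-0.04,-0.19,0],[0,0,0.5]]]}';python3 -m crank '{"steps":[[[-0.02,-0.19,0],[0,0,0.5]]]}'; done
```

```text
time: 20.05
ee_pos: [0.492, -0.1477, 0.1079]
eef_rot: [0.997, -0.079, 0.0, 0.0]
ft_force: [0.2, -1.6, -1.1]
width: 0.0318
grip_force: 0.8
time: 20.38
ee_pos: [0.4967, -0.1287, 0.1078]
eef_rot: [0.987, -0.161, 0.0, 0.0]
ft_force: [-0.2, -0.3, -0.4]
width: 0.0321
grip_force: 0.0
time: 20.63
ee_pos: [0.4927, -0.1435, 0.1079]
eef_rot: [0.995, -0.095, 0.0, 0.0]
ft_force: [0.2, 0.9, 0.8]
width: 0.0317
grip_force: 0.3
time: 20.72
ee_pos: [0.4918, -0.1483, 0.1079]
eef_rot: [0.997, -0.073, 0.0, 0.0]
ft_force: [0.7, -0.2, -0.5]
width: 0.0321
grip_force: 0.3
time: 20.8
ee_pos: [0.4912, -0.1531, 0.1079]
eef_rot: [0.999, -0.052, 0.0, 0.0]
ft_force: [-0.4, 1.8, 0.3]
width: 0.0315
grip_force: 0.3
```

```bash
python3 -m crank '{"steps":[[[-0.02,-0.19,0],[0,0,0.5]]]}' && python3 -m crank '{"steps":[[[-0.005,-0.1,0],[0,0,0.25]]]}' && python3 -m crank '{"steps":[[[-0.005,-0.1,0],[0,0,0.25]]]}'; python3 -m crank '{"steps":[[[0,-0.1,0],[0,0,0.25]]]}'
```

```text
time: 20.88
ee_pos: [0.4908, -0.1579, 0.1079]
eef_rot: [1.0, -0.03, 0.0, 0.0]
ft_force: [-0.4, 0.8, -0.2]
width: 0.0322
grip_force: 0.3
time: 20.97
ee_pos: [0.4905, -0.1608, 0.1079]
eef_rot: [1.0, -0.019, 0.0, 0.0]
ft_force: [-0.7, 0.5, -0.0]
width: 0.0319
grip_force: 0.3
time: 21.05
ee_pos: [0.4906, -0.1628, 0.1079]
eef_rot: [1.0, -0.009, 0.0, -0.0]
ft_force: [0.8, 2.1, 1.3]
width: 0.0322
grip_force: 1.3
time: 21.13
ee_pos: [0.4906, -0.1647, 0.1079]
eef_rot: [1.0, 0.002, 0.0, -0.0]
ft_force: [0.5, 4.8, 0.9]
width: 0.0317
grip_force: 1.8
```

```bash
python3 -m crank '{"steps":[[[0.005,-0.1,0],[0,0,0.25]]]}' && python3 -m crank '{"steps":[[[0.005,-0.1,0],[0,0,0.25]]]}' && python3 -m crank '{"steps":[[[0.01,-0.1,0],[0,0,0.25]]]}'; python3 -m crank '{"steps":[[[0.01,-0.1,0],[0,0,0.25]]]}'
```

```text
time: 21.22
ee_pos: [0.4907, -0.167, 0.1079]
eef_rot: [1.0, 0.013, 0.0, -0.0]
ft_force: [-0.5, 3.7, 1.8]
width: 0.0321
grip_force: 2.0
time: 21.3
ee_pos: [0.4908, -0.1693, 0.1079]
eef_rot: [1.0, 0.024, 0.0, -0.0]
ft_force: [-0.8, 4.0, 0.8]
width: 0.0323
grip_force: 2.1
time: 21.38
ee_pos: [0.491, -0.1717, 0.1079]
eef_rot: [0.999, 0.035, 0.0, -0.001]
ft_force: [-1.8, 4.2, 2.9]
width: 0.0323
grip_force: 2.3
time: 21.47
ee_pos: [0.4911, -0.1742, 0.1078]
eef_rot: [0.999, 0.046, -0.0, -0.001]
ft_force: [-2.2, 4.4, 3.4]
width: 0.032
grip_force: 2.5
```

```bash
python3 -m crank '{"steps":[[[0.01,-0.1,0],[0,0,0.25]],[[0.015,-0.1,0],[0,0,0.25]]]}' && python3 -m crank '{"steps":[[[0.015,-0.1,0],[0,0,0.25]],[[0.015,-0.1,0],[0,0,0.25]]]}' && python3 -m crank '{"steps":[[[0.02,-0.1,0],[0,0,0.25]]]}'; python3 -m crank '{"steps":[[[0.02,-0.1,0],[0,0,0.25]]]}'
```

```text
time: 21.63
ee_pos: [0.4917, -0.179, 0.1078]
eef_rot: [0.998, 0.068, -0.0, -0.001]
ft_force: [-1.3, 5.3, 3.9]
width: 0.0319
grip_force: 2.8
time: 21.8
ee_pos: [0.4925, -0.1839, 0.1078]
eef_rot: [0.996, 0.09, -0.0, -0.001]
ft_force: [-2.2, 6.2, 3.7]
width: 0.0323
grip_force: 3.1
time: 21.88
ee_pos: [0.493, -0.1863, 0.1078]
eef_rot: [0.995, 0.101, -0.0, -0.001]
ft_force: [-3.4, 6.7, 4.4]
width: 0.0323
grip_force: 3.7
time: 21.97
ee_pos: [0.4934, -0.1886, 0.1078]
eef_rot: [0.994, 0.112, -0.0, -0.001]
ft_force: [-3.0, 7.5, 4.8]
width: 0.0322
grip_force: 3.4
```

```bash
python3 -m crank '{"steps":[[[0.023,-0.093,0],[0,0,0.25]]]}' && python3 -m crank '{"steps":[[[0.023,-0.093,0],[0,0,0.25]]]}' && python3 -m crank '{"steps":[[[0.025,-0.093,0],[0,0,0.25]]]}'; python3 -m crank '{"steps":[[[0,0,0],[0,0,0]]]}';python3 -m crank '{"steps":[[[0,0,0],[0,0,0]]]}'
```

```text
time: 22.05
ee_pos: [0.494, -0.191, 0.1078]
eef_rot: [0.992, 0.122, -0.0, -0.001]
ft_force: [-1.7, 5.1, 4.3]
width: 0.0325
grip_force: 3.0
time: 22.13
ee_pos: [0.4946, -0.1935, 0.1078]
eef_rot: [0.991, 0.133, -0.0, -0.001]
ft_force: [-1.4, 5.8, 3.9]
width: 0.032
grip_force: 2.8
time: 22.22
ee_pos: [0.4953, -0.1959, 0.1078]
eef_rot: [0.99, 0.144, 0.0, -0.001]
ft_force: [-1.0, 5.8, 3.6]
width: 0.0325
grip_force: 2.9
time: 22.3
ee_pos: [0.4954, -0.1964, 0.1079]
eef_rot: [0.99, 0.144, 0.0, -0.001]
ft_force: [-0.5, 4.0, 3.5]
width: 0.0317
grip_force: 2.0
time: 22.38
ee_pos: [0.4953, -0.1964, 0.1078]
eef_rot: [0.99, 0.142, 0.0, -0.0]
ft_force: [-1.2, 2.9, 2.4]
width: 0.032
grip_force: 2.0
```

```bash
python3 -m crank '{"steps":[[[0.027,-0.092,0],[0,0,0.25]],[[0.028,-0.092,0],[0,0,0.25]]]}' && python3 -m crank '{"steps":[[[0.03,-0.091,0],[0,0,0.25]]]}' && python3 -m crank '{"steps":[[[0.031,-0.091,0],[0,0,0.25]]]}' && python3 -m crank '{"steps":[[[0.033,-0.09,0],[0,0,0.25]]]}'&& python3 -m crank '{"steps":[[[0.035,-0.09,0],[0,0,0.25]]]}'
```

```text
time: 22.55
ee_pos: [0.4967, -0.2004, 0.1078]
eef_rot: [0.986, 0.164, -0.0, -0.001]
ft_force: [-2.2, 6.0, 3.3]
width: 0.0319
grip_force: 2.9
time: 22.63
ee_pos: [0.4975, -0.2027, 0.1078]
eef_rot: [0.985, 0.175, 0.0, -0.001]
ft_force: [-1.2, 5.7, 2.5]
width: 0.0318
grip_force: 2.7
time: 22.72
ee_pos: [0.4984, -0.205, 0.1078]
eef_rot: [0.983, 0.186, 0.0, -0.0]
ft_force: [0.2, 5.7, 3.1]
width: 0.0322
grip_force: 2.5
time: 22.8
ee_pos: [0.4993, -0.2072, 0.1078]
eef_rot: [0.98, 0.197, 0.0, -0.001]
ft_force: [-0.7, 5.9, 2.1]
width: 0.0323
grip_force: 3.3
time: 22.88
ee_pos: [0.5002, -0.2092, 0.1078]
eef_rot: [0.978, 0.207, 0.0, -0.001]
ft_force: [-1.3, 6.1, 3.1]
width: 0.0324
grip_force: 3.4
```

```bash
python3 -m crank '{"steps":[[[0.036,-0.089,0],[0,0,0.25]],[[0.037,-0.088,0],[0,0,0.25]]]}' && python3 -m crank '{"steps":[[[0.04,-0.087,0],[0,0,0.25]]]}' && python3 -m crank '{"steps":[[[0.042,-0.086,0],[0,0,0.25]]]}'
```

```text
time: 23.05
ee_pos: [0.5022, -0.2133, 0.1079]
eef_rot: [0.973, 0.229, 0.0, -0.001]
ft_force: [-0.4, 8.1, 3.2]
width: 0.0323
grip_force: 3.5
time: 23.13
ee_pos: [0.5032, -0.2154, 0.1078]
eef_rot: [0.971, 0.239, 0.0, -0.001]
ft_force: [0.8, 9.2, 3.0]
width: 0.032
grip_force: 3.7
time: 23.22
ee_pos: [0.5044, -0.2174, 0.1078]
eef_rot: [0.968, 0.25, 0.0, -0.001]
ft_force: [0.2, 9.1, 3.5]
width: 0.0324
grip_force: 3.8
```

```bash
python3 -m crank '{"steps":[[[-0.08,0.175,0],[0,0,-0.5]],[[-0.16,0.35,0],[0,0,-1]],[[-0.12,0.36,0],[0,0,-1]],[[-0.09,0.37,0],[0,0,-1]],[[-0.06,0.38,0],[0,0,-1]],[[-0.03,0.38,0],[0,0,-1]],[[0.01,0.38,0],[0,0,-1]],[[0.04,0.38,0],[0,0,-1]],[[0.07,0.38,0],[0,0,-1]],[[0,0,0],[0,0,0]]]}' && python3 -m crank '{"steps":[[[-0.04,-0.19,0],[0,0,0.5]],[[-0.04,-0.19,0],[0,0,0.5]],[[-0.02,-0.19,0],[0,0,0.5]]]}' && python3 -m crank '{"steps":[[[-0.02,-0.19,0],[0,0,0.5]]]}'&& python3 -m crank '{"steps":[[[-0.005,-0.1,0],[0,0,0.25]]]}' && python3 -m crank '{"steps":[[[-0.005,-0.1,0],[0,0,0.25]]]}'
```

```text
time: 24.05
ee_pos: [0.4938, -0.1389, 0.1077]
eef_rot: [0.993, -0.12, 0.0, 0.0]
ft_force: [-0.2, 0.4, -0.2]
width: 0.0323
grip_force: 0.0
time: 24.3
ee_pos: [0.491, -0.1551, 0.1079]
eef_rot: [0.999, -0.051, 0.0, 0.0]
ft_force: [-0.2, 0.5, 0.4]
width: 0.0321
grip_force: 0.3
time: 24.38
ee_pos: [0.4905, -0.16, 0.1079]
eef_rot: [1.0, -0.029, 0.0, 0.0]
ft_force: [0.5, 0.1, -1.3]
width: 0.0318
grip_force: 0.3
time: 24.47
ee_pos: [0.4904, -0.1625, 0.1079]
eef_rot: [1.0, -0.019, 0.0, 0.0]
ft_force: [0.4, 4.5, -1.3]
width: 0.032
grip_force: 2.1
time: 24.55
ee_pos: [0.4905, -0.1641, 0.1079]
eef_rot: [1.0, -0.008, 0.0, -0.0]
ft_force: [0.5, 6.8, 0.6]
width: 0.0322
grip_force: 3.1
```

```bash
python3 -m crank '{"steps":[[[0,-0.07,0],[0,0,0.2]]]}' && python3 -m crank '{"steps":[[[0,-0.07,0],[0,0,0.2]]]}'&& python3 -m crank '{"steps":[[[0,-0.07,0],[0,0,0.2]]]}'
```

```text
time: 24.63
ee_pos: [0.4906, -0.1654, 0.1079]
eef_rot: [1.0, 0.001, 0.0, -0.001]
ft_force: [1.2, 6.2, 0.1]
width: 0.0321
grip_force: 3.3
time: 24.72
ee_pos: [0.4907, -0.1668, 0.1079]
eef_rot: [1.0, 0.01, 0.001, -0.001]
ft_force: [2.4, 7.2, 0.2]
width: 0.0317
grip_force: 3.4
time: 24.8
ee_pos: [0.4908, -0.1684, 0.1079]
eef_rot: [1.0, 0.019, 0.001, -0.001]
ft_force: [3.2, 6.4, -0.3]
width: 0.0322
grip_force: 3.4
```

The push needed to restart the wheel is about 6.5–7 N, so the ratchet is holding roughly 35 N on the box. I'll back off, open and retreat.

```bash
python3 -m crank '{"steps":[[[0,0.1,0],[0,0,0]],[[0,0.1,0],[0,0,0]],[[0,0,0],[0,0,0]]]}' 44 10 && python3 -m crank '{"steps":[[[0,0,0],[0,0,0]],[[0,0,0],[0,0,0]],[[0,0,0.4],[0,0,0]],[[0,0,0.8],[0,0,0]],[[0,0,1],[0,0,0]],[[0,0,1],[0,0,0]],[[0,0,1],[0,0,0]],[[-0.5,0,0.5],[0,0,0]],[[-1,0,0],[0,0,0]],[[-1,0,0],[0,0,0]]]}'; python3 -m crank '{"steps":[[[0,0,0],[0,0,0]],[[0,0,0],[0,0,0]]]}'; python3 - <<'E'
from h import *
boxcheck()
c=load("side",9);t=load("top",9)
cv2.imwrite("pics/fin.png",np.hstack([cv2.resize(c["pixels"][130:260,230:370],(400,371)),cv2.resize(t["pixels"][120:210,210:345],(400,371))]))
E
```

```text
time: 25.05
ee_pos: [0.4901, -0.1644, 0.1078]
eef_rot: [1.0, 0.016, -0.0, 0.0]
ft_force: [0.4, -0.4, 0.4]
width: 0.0415
grip_force: 0.0
time: 25.88
ee_pos: [0.4276, -0.1649, 0.2266]
eef_rot: [1.0, 0.016, 0.001, 0.001]
ft_force: [-0.8, -0.5, 0.1]
width: 0.0442
grip_force: 0.0
time: 26.05
ee_pos: [0.4273, -0.1644, 0.2263]
eef_rot: [1.0, 0.016, 0.001, -0.001]
ft_force: [0.8, -0.1, -0.3]
width: 0.0442
grip_force: 0.0
top boxtop 216 rect [-0.8 60.4 51.  55.7  4.6] pct [[-0.025321568875347512, 0.03479580080349323, 0.07420903068108353], [-0.0010768628847942691, 0.06371659507606603, 0.07919753166497512], [0.02441174967793567, 0.0874465389554568, 0.08541635314032577]]
top pad y [0.0074 0.032  0.0405 0.0564]
side boxtop 86 rect [-5.4 63.  45.  45.5  2.5] pct [[-0.027555592337500205, 0.03983213048359258, 0.07455621907340469], [-0.015756311743616976, 0.06725248522634097, 0.07959459524931922], [0.015978246219344103, 0.08519015715459846, 0.0820729122347924]]
side pad y [0.017  0.0323 0.0441 0.0567]
side handle 45 [-0.1136 -0.1504  0.1486]
```

View pics/fin.png

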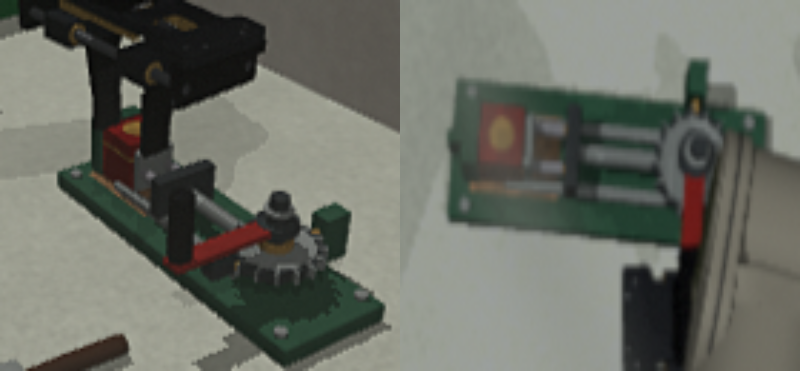

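The box stands square between the stop and the pad (box at crop (500,130), pad at (530,140)), and the gripper is clear of everything.

```bash
python3 -c "from bench import ticket;print(ticket.close_job())"
```

```text
the job is handed in; nothing more can be done
None
```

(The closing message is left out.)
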